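# Make up the moulded-sweets kit and the bun kit

### The arm

A 6-joint arm with a two-finger parallel gripper is mounted at the origin on a cart in front of the work surface, level with it; the furniture and walls round the work are solid. World frame = base frame: x ahead of the robot, y to its left, z up, the work surface at z = 0. Lengths are in mm, angles in rad, forces in N, time in s.
With the tool pointing down it reaches from about 400 to 825 mm from the base axis. Payload 7 kg.
Tool frame: the origin (TCP) lies on the front face of the gripper's body, between the roots of the fingers; the fingertips stand 66 mm ahead of it and the grasp point (between the pads) lies 47 mm ahead of it; z points along the fingers, y is the line along which they close (so a half turn about z gives the same grasp; the last joint's range is limited). The gripper opens to 88 mm and grips with 3 to 60 N. Pads are 19 mm wide; open, the fingers measure 130 mm over their backs; the gripper's body (78 mm by 193 mm) begins 47 mm behind the grasp point.
Start: joints at [1.465, 0.359, 0.012, 0, -1.224, -0.288], TCP at [259.004, 623.308, 292.161] pointing down, gripper open.
Joint ranges: [-3.07, 3.07], [-1.43, 2.12], [-1.02, 1.25], [-3.03, 1.67], [-3.05, -0], [-3.03, 3.03]. Speed limits (rad/s): [2.39, 2.39, 3.01, 3.14, 3.14, 3.14].

### API

Orientations are given as a unit quaternion [x, y, z, w].
In Python, from cell import ctrl gives the robot as it stands.
- The arm moves only by the tool play_rows, never from a script. Its argument "commands" is text: rows parted by semicolons, each of 7 numbers parted by spaces: the turn, a rotation vector about the tool's x, y, z in rad, then the shift along the tool's x, y, z in m, then the finger opening in m, from 0 to 0.0876. In form: rx ry rz dx dy dz hand; .... A call has 1 to 12 rows; each row shifts and turns the commanded pose from where the row before left it, along the tool's axes as they then stand; what a row does not reach is not made up. A row lasts 1/10 s, in which the tool goes at most 50 mm and 8.59 degrees, less where a joint would pass 70% of its speed; a pose out of reach is approached as far as the arm can. A call is refused whole if a number of a shift passes 0.05 or a number of a turn 0.15, either way. A call with a gripper value outside its range is refused whole. The fingers move at their own pace and stop on an object; "squeeze" is the grip in N (left out, the last holds). Time passes only in rows, so rows that do not move let the fingers close. It gives the time, the measured TCP pose, the force, the opening and the grip force at its end, in the units of the state.
- ctrl.get_obs(): the state, without advancing time (a new reading comes with each control period).
- ctrl.capture(name): name is "scene" or "top"; returns the picture (480x640x3 uint8, red, green, blue); there is no depth.
- ctrl.get_calibration(name): a dict with "fx", "fy", "cx", "cy" (pixels), "origin" and "attitude" of the camera in the world. Camera axes: x right, y down, z forward; pixel columns grow to the right and rows downward; lengths in mm; the calibration is good to about 2 mm. A picture is of the moment at which its call begins. get_calibration takes no time and is no camera call.
- ctrl.hand_in(): hands the job in; it is judged then, once.
Trained networks look in the newest picture that a camera, given by its name, has taken for a name from the list of things; names that differ only in an ending like _2 or _b are one class to them, and where a whole thing is asked for, a point or a joint stands for the part that bears it (a point fixed in the world has none). Each returns a list of dicts, best first, with "score" (0 to 1); they miss things now and then, are a little off and sometimes report something else, mostly with a low value. They report only what shows in the picture. A call takes as long as a camera call. They do not tell look-alikes from the thing itself.
- ctrl.cut_out(camera, name): "region" (480x640 bool, what is visible of it).
- ctrl.pinpoint(camera, name): "point" ([x, y, z] in mm, in world coordinates, good to about 4 mm: a listed point, or the origin of a listed thing).
The state is a dict: "time": time; "qpos": joint angles; "joint_vel": joint speeds; "effort": joint torques, N m; "ee_pos": TCP position; "ee_rot": TCP orientation; "wrist_force": force on the tool from outside, world axes, zero at the start; "wrist_torque": the same for the moment, N m; "width": opening from 0.0 (shut) to 1.0 (fully open); "grasp_force": force on a finger pad.
Only numpy, scipy, OpenCV 4.12 (cv2) and the standard library are available. Lean on these libraries where they do the work, as an engineer would, in place of code of your own. Each camera call takes 0.05 s, during which the arm holds its last target. There are 200 camera calls.

### The job

Make up the two tool kits from the stock laid out between the trays. The moulded-sweets tray, where the flour tub already sits, gets the wooden mould and the small ring cutter; the bun tray gets the large ring cutter, the timer standing upright and the probe thermometer. Seat each piece fully down in the recess cut for it, and leave everything else on the table where it is.

Things in the scene. Friction and masses are not known exactly. Their poses are not given: they have to be found in the camera images.
- mould_tray: Sweets tray: steel pan, grey insert, 262x192 mm, fixed; holds a lidded tub at x -114..-2, y 11..81, top z 70. Origin: underside centre; x along the long side, z up. Insert top z 13, recess floors z 5 mm. Recesses at (x, y) mm: mould's (0, -50), 222 along x by 67; small cutter's (68, 45), round, 62 across.
- bun_tray: Bun tray: the same pan and insert, 262x192 mm, fixed, its three recesses empty at first. Origin: underside centre; x along the long side, z up. Insert top z 13, recess floors z 5 mm. Recesses at (x, y) mm: thermometer's (0, -62), 220 along x by 42; large cutter's (64, 36), round, 78 across; timer's (-68, 36), 48 along x by 80.
- mould: Brown wooden sweet mould between the trays, a flat bar 55 (its x) by 210 (its y) by 24 mm high, 0.18 kg, hollows in its top. Origin: centre of its underside. Grip it across the 55 mm, high enough that the fingers stay above the tray insert. Fits its recess either way round.
- small_cutter: The smaller of two plain steel ring cutters, open at both ends: 48 mm outside diameter, 34 mm high. Origin: centre of its lower edge, z up along its axis. Grip it across the outside.
- large_cutter: The larger of two plain steel ring cutters, open at both ends: 64 mm outside diameter, 34 mm high. Origin: centre of its lower edge, z up along its axis. Grip it across the outside.
- timer: White kitchen timer standing on its foot, display facing its -x: 66 mm wide (its y), 62 mm high. Foot from x = -16 to +18 mm, case above it from -16 to +7 mm: grip it along x, about x = -4 mm. Origin: on the underside, z up. Its recess takes it with the display to either side, its y along the tray's y.
- thermometer: Red probe thermometer lying flat between the trays, 195 mm long (its x), 28 wide, 20 high. Red body from x = -98 to +18 mm: grip it across its width at x = -40 mm, where its weight is; the thin probe runs on to x = +97. Origin: middle of its length, on the underside. Fits its recess either way round.
- cup: Bystander: steel measuring cup with a straight handle, behind the stock, 66 x 154 x 54 mm; not to be moved. Origin: centre of its footprint.
- tape: Bystander: roll of beige tape lying flat behind the stock, about 103 mm across, 25 mm high; not to be moved. Origin: centre of its underside.
- pen: Bystander: red and white marker pen lying beside the mould and the thermometer, 135 mm long, 16 mm thick; not to be moved. Origin: middle of its length, on the underside.
Things that resemble listed ones, but are neither listed nor needed, are in the scene too. What is shaped like the small_cutter but blue is not meant.

How it is judged (in metres and radians):
At the end, for the whole second after the job is handed in: Mould and small cutter in the tray with the tub; large cutter, timer and thermometer in the other; each within 12 mm of its recess centre (thermometer 14 mm lengthwise), underside less than 9 mm above the tray's underside, tilted under 0.12 rad, slower than 0.02 m/s (x of mould in the frame of mould_tray between -0.012 and 0.012 m and y of mould in the frame of mould_tray between -0.062 and -0.038 m and z of each of mould, small_cutter in the frame of mould_tray below 0.009 m and angle between each of mould, small_cutter, large_cutter, timer, thermometer's own z axis and vertical below 0.12 rad and linear speed of each of mould, small_cutter, large_cutter, timer, thermometer below 0.02 m/s and x of small_cutter in the frame of mould_tray between 0.056 and 0.08 m and y of small_cutter in the frame of mould_tray between 0.033 and 0.057 m and x of large_cutter in the frame of bun_tray between 0.052 and 0.076 m and y of large_cutter in the frame of bun_tray between 0.024 and 0.048 m and z of each of large_cutter, timer, thermometer in the frame of bun_tray below 0.009 m and x of timer in the frame of bun_tray between -0.08 and -0.056 m and y of timer in the frame of bun_tray between 0.024 and 0.048 m and x of thermometer in the frame of bun_tray between -0.014 and 0.014 m and y of thermometer in the frame of bun_tray between -0.074 and -0.05 m); the robot touches nothing.
It fails at once if the marker pen is moved by more than 20 mm (distance of pen from where it was at the start of the episode above 0.02 m).
It fails at once if the measuring cup is moved by more than 20 mm (distance of cup from where it was at the start of the episode above 0.02 m).
It fails at once if the tape roll is moved by more than 20 mm (distance of tape from where it was at the start of the episode above 0.02 m).
It also fails if it takes over 128 s, if anything falls off the work surface, if the arm or the gripper's body presses on something with over 40 N, if the wrist force passes 120 N, or if a joint passes its speed limit or range.

## Working session

There is one attempt and no reset: what is moved stays moved. The work goes in short steps, Python scripts to look and compute and a tool call to move; the robot and the scene stay as the last step left them, time stands still between calls to the robot, and variables do not carry over. Pictures are saved under pics/ and viewed, at most 14 in all, crops included, and the job is handed in when it is done.

Besides the shell and the picture viewer there is one more tool, called after "Request:" by a JSON object that holds its "op" and its "data", one argument or row to a line. play_rows: Moves the arm, as the interface text tells. Its arguments: {"type":"object","properties":{"commands":{"type":"string"},"squeeze":{"type":"number"}},"required":["commands"]}

```bash
mkdir -p pics; ls; python3 - <<'E'
from cell import ctrl
import cv2
for n in("scene","top"):
    im=ctrl.capture(n); cv2.imwrite(f"pics/{n}0.png",im[:,:,::-1]); print(n,ctrl.get_calibration(n))
for n in("mould_tray","bun_tray","mould","small_cutter","large_cutter","timer","thermometer","cup","tape","pen"):
    for c in("top","scene"):
        print(n,c,[(r["score"],[round(float(v)) for v in r["point"]]) for r in ctrl.pinpoint(c,n)][:4])
o=ctrl.get_obs();print(o)
E
```

```text
pics
scene {'fx': 442.20689769389423, 'fy': 442.20689769389423, 'cx': 321.0588590692942, 'cy': 241.13246747053876, 'origin': array([ 19.06571467, 309.67308777, 642.03209434]), 'attitude': array([-0.47338013,  0.78347231, -0.34744305,  0.20338563])}
top {'fx': 490.8514497890572, 'fy': 490.8514497890572, 'cx': 322.65298735898614, 'cy': 237.2493677487799, 'origin': array([ 534.76571696,   -4.44440669, 1109.4887332 ]), 'attitude': array([ 0.71045635, -0.70266887,  0.02206462, -0.03195893])}
mould_tray top [(0.59, [460, 343, 0])]
mould_tray scene [(0.89, [458, 349, -1]), (0.53, [430, 122, -1])]
bun_tray top [(0.62, [465, -334, -2])]
bun_tray scene [(0.82, [459, -334, 2])]
mould top [(0.79, [557, -8, 3])]
mould scene [(0.58, [557, -8, -1])]
small_cutter top [(0.47, [431, -7, 3]), (0.44, [534, -170, 2])]
small_cutter scene [(0.82, [532, -167, -3])]
large_cutter top [(0.45, [431, -117, 2])]
large_cutter scene [(0.78, [430, -117, 1])]
timer top []
timer scene [(0.96, [432, 122, -2])]
thermometer top [(0.72, [738, 151, 0]), (0.69, [665, 0, -5])]
thermometer scene [(0.77, [666, -5, 4])]
cup top
[... 221 characters left out ...]
]
{'time': 1.1, 'qpos': array([ 1.46513517e+00,  3.58603303e-01,  1.18866672e-02, -2.22722318e-06,
       -1.22406070e+00, -2.88100576e-01]), 'joint_vel': array([-0.00020571, -0.00029623,  0.00018174, -0.00018492, -0.00031276,
       -0.00012394]), 'effort': array([-1.77559500e-04, -5.82402027e+01,  2.93300325e+01,  7.00255394e+00,
        1.24634596e-02, -9.62717735e-06]), 'ee_pos': array([258.98221731, 623.32292777, 292.15289085]), 'ee_rot': array([ 9.80681411e-01, -1.95611782e-01, -1.90789688e-06, -9.35989892e-06]), 'wrist_force': array([-1.03038205,  0.59333054, -0.35407846]), 'wrist_torque': array([ 0.00631032, -0.03256954, -0.03164839]), 'grasp_force': 0.0, 'width': 0.9954848797007871}
```

View pics/top0.png

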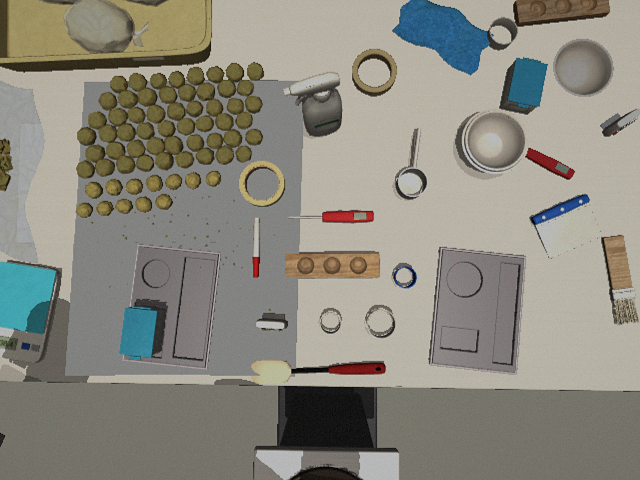

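View pics/scene0.png

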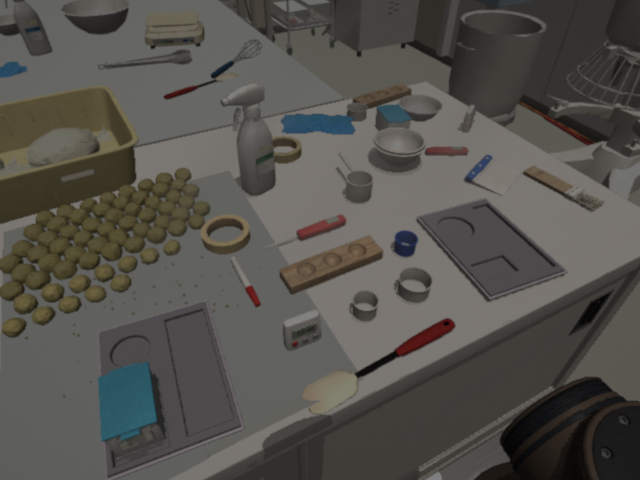

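Top view (up is +x, left is +y): the sweets tray is at (175,305) with the tub. The bun tray is at (480,310), mould (332,265), thermometer (335,216), timer (270,323), small cutter (330,320), large cutter (380,320), and the blue look-alike (404,275). Next I'll refine poses and yaws from the masks.

```bash
cat > h.py <<'E'
from cell import ctrl
import cv2, numpy as np
from scipy.spatial.transform import Rotation as R
def cal(n):
    c=ctrl.get_calibration(n); return c,R.from_quat(c["attitude"]).as_matrix(),np.array(c["origin"])
def back(n,uv,z):
    c,M,o=cal(n); uv=np.atleast_2d(uv).astype(float)
    d=np.c_[(uv[:,0]-c["cx"])/c["fx"],(uv[:,1]-c["cy"])/c["fy"],np.ones(len(uv))]@M.T
    return (o+d*((z-o[2])/d[:,2])[:,None])[:,:2]
def proj(n,P):
    c,M,o=cal(n); p=(np.atleast_2d(P)-o)@M
    return np.c_[p[:,0]/p[:,2]*c["fx"]+c["cx"],p[:,1]/p[:,2]*c["fy"]+c["cy"]]
def rect(n,region,z):
    ct=max(cv2.findContours(region.astype(np.uint8),0,cv2.CHAIN_APPROX_NONE)[0],key=len)[:,0]
    return cv2.minAreaRect(back(n,ct,z).astype(np.float32))
E
python3 - <<'E'
from h import *
ctrl.capture("top"); ctrl.capture("scene")
for n,z in (("mould_tray",15),("bun_tray",15),("mould",24),("small_cutter",34),("large_cutter",34),("timer",62),("thermometer",10),("pen",8)):
  for cam in ("top","scene"):
    for r in ctrl.cut_out(cam,n)[:3]:
        if r["region"].sum()<20: continue
        q=rect(cam,r["region"],z); print(n,cam,r["score"],np.round(q[0]),np.round(q[1]),round(q[2],1))
E
```

```text
mould_tray top 0.8 [462. 350.] [200. 260.] 84.7
mould_tray top 0.6 [431. 122.] [37. 69.] 0.7
bun_tray top 0.71 [ 462. -332.] [194. 264.] 84.3
bun_tray top 0.48 [739. 152.] [103. 104.] 0.6
bun_tray scene 0.78 [ 456. -324.] [192. 260.] 84.4
mould top 0.83 [557. -10.] [ 57. 212.] 0.6
mould scene 0.74 [545.  -3.] [ 74. 217.] 0.8
small_cutter top 0.48 [ 529. -183.] [21. 45.] 81.0
small_cutter scene 0.77 [419.   2.] [47. 71.] 54.6
small_cutter scene 0.67 [ 518. -158.] [45. 75.] 55.0
small_cutter scene 0.31 [639. -28.] [ 35. 119.] 3.6
large_cutter top 0.72 [ 414. -134.] [15. 49.] 45.1
large_cutter scene 0.87 [ 419. -106.] [60. 89.] 47.2
large_cutter scene 0.67 [443. 348.] [187. 253.] 84.7
timer top 0.64 [435. 116.] [36. 68.] 0.7
timer scene 0.88 [405. 131.] [73. 59.] 85.4
thermometer scene 0.89 [664. -40.] [ 39. 123.] 0.0
thermometer scene 0.41 [459. 349.] [193. 262.] 84.7
pen top 0.77 [595. 162.] [133.  16.] 1.2
pen scene 0.9 [594. 163.] [140.  16.] 0.8
```

```bash
cat > fit.py <<'E'
from h import *
from scipy.ndimage import map_coordinates
from scipy.optimize import differential_evolution as DE
t=np.linspace(0,2*np.pi,60,endpoint=False); circ=np.c_[np.cos(t),np.sin(t)]
def box(cx,cy,a,b):
    s=np.linspace(-1,1,40); e=np.ones(40)
    return np.r_[np.c_[s*a/2,e*b/2],np.c_[s*a/2,-e*b/2],np.c_[e*a/2,s*b/2],np.c_[-e*a/2,s*b/2]]+[cx,cy]
def lay(P,z): return np.c_[P,np.full(len(P),z)]
M={"mould_tray":np.r_[lay(box(0,-50,222,67),13),lay(circ*31+[68,45],13)],
"bun_tray":np.r_[lay(box(0,-62,220,42),13),lay(circ*39+[64,36],13),lay(box(-68,36,48,80),13)],
"mould":lay(box(0,0,55,210),24),
"small_cutter":lay(circ*24,34),
"large_cutter":lay(circ*32,34),
"timer":lay(box(-4.5,0,23,66),62),
"thermometer":lay(box(-40,0,116,28),10)}
def at(m,p):
    c,s=np.cos(p[2]),np.sin(p[2]); return np.c_[m[:,0]*c-m[:,1]*s+p[0],m[:,0]*s+m[:,1]*c+p[1],m[:,2]]
def fit(cam,im,n,g,w=(14,14,.06)):
    f=cv2.GaussianBlur(im.astype(np.float32),(0,0),.8)
    G=np.sqrt(sum(cv2.Sobel(f,cv2.CV_32F,*d)**2 for d in((1,0),(0,1))).sum(2))
    cost=lambda p:-map_coordinates(np.sqrt(G),proj(cam,at(M[n],p)).T[::-1],order=1).mean()
    r=DE(cost,[(a-b,a+b) for a,b in zip(g,w)],seed=0,maxiter=60,tol=1e-5); return r.x,r.fun
E
python3 - <<'E'
from fit import *
g={"mould_tray":(460,346,-.0925),"bun_tray":(462,-332,-.0925),"mould":(557,-9,0.01),"small_cutter":(431,-7,0),"large_cutter":(430,-117,0),"timer":(432,122,0.01),"thermometer":(666,-2,1.57)}
ims={c:ctrl.capture(c) for c in("top","scene")}
ov={c:cv2.resize(ims[c][:,:,::-1],None,fx=2,fy=2,interpolation=cv2.INTER_CUBIC) for c in ims}
for n in g:
    for c in ims:
        x,f=fit(c,ims[c],n,g[n]); print(n,c,np.round(x[:2],1),round(x[2],3),round(f,2))
        if c=="top": best=x
    for c in ims:
      for u in proj(c,at(M[n],best)): cv2.circle(ov[c],tuple(int(v) for v in u*2+.5),0,(0,255,0),-1)
cv2.imwrite("pics/ov_top.png",ov["top"][400:770,230:1060])if 0 else cv2.imwrite("pics/ov_top.png",cv2.resize(ov["top"][390:770,220:1070],(800,358)))
cv2.imwrite("pics/ov_scene.png",ov["scene"][360:960,180:980])
E
```

```text
mould_tray top [459.8 342.9] -0.092 -12.77Traceback (most recent call last):
  File "<stdin>", line 7, in <module>
  File "fit.py", line 22, in fit
    r=DE(cost,[(a-b,a+b) for a,b in zip(g,w)],seed=0,maxiter=60,tol=1e-5); return r.x,r.fun
    return fun(*args, **kwargs)
    ret = solver.solve()
    next(self)
    ~~~~^^^^^^
    energy = self.func(parameters)
    return self.f(x, *self.args)
           ~~~~~~^^^^^^^^^^^^^^^
  File "fit.py", line 21, in <lambda>
    cost=lambda p:-map_coordinates(np.sqrt(G),proj(cam,at(M[n],p)).T[::-1],order=1).mean()
                                              ~~~~^^^^^^^^^^^^^^^^
  File "h.py", line 11, in proj
    c,M,o=cal(n); p=(np.atleast_2d(P)-o)@M
          ~~~^^^
  File "h.py", line 5, in cal
    c=ctrl.get_calibration(n); return c,R.from_quat(c["attitude"]).as_matrix(),np.array(c["origin"])
ValueError: time passes only in moves, steps and waits
```

Too many calibration calls, so I'll cache it.

```bash
sed -i 's/^def cal/from functools import lru_cache\n@lru_cache\ndef cal/' h.py
cat > run1.py <<'E'
from fit import *
g={"mould_tray":(460,346,-.0925),"bun_tray":(462,-332,-.0925),"mould":(557,-9,0.01),"small_cutter":(431,-7,0),"large_cutter":(430,-117,0),"timer":(432,122,0.01),"thermometer":(666,-2,1.57)}
ims={c:ctrl.capture(c) for c in("top","scene")}
ov={c:cv2.resize(ims[c][:,:,::-1],None,fx=2,fy=2,interpolation=cv2.INTER_CUBIC) for c in ims}
for n in g:
    for c in ims:
        x,f=fit(c,ims[c],n,g[n]); print(n,c,np.round(x[:2],1),round(x[2],3),round(f,2))
        if c=="top": best=x
    for c in ims:
      for u in proj(c,at(M[n],best)): cv2.circle(ov[c],tuple(int(v) for v in u*2+.5),0,(0,255,0),-1)
cv2.imwrite("pics/ov_top.png",cv2.resize(ov["top"][390:770,220:1070],(800,358)))
cv2.imwrite("pics/ov_scene.png",ov["scene"][360:960,180:980])
print(ctrl.get_obs()["time"])
E
python3 run1.py
```

```text
mould_tray top [460.3 348.8] -0.091 -12.96
mould_tray scene [461.8 350.6] -0.092 -8.07
bun_tray top [ 459.4 -335.2] -0.101 -13.55
bun_tray scene [ 461.2 -332. ] -0.105 -7.88
mould top [555.5 -10.8] 0.012 -14.6
mould scene [554.   -6.6] 0.019 -11.98
small_cutter top [432.9  -7. ] -0.042 -18.31
small_cutter scene [428.9  -3.2] 0.002 -13.43
large_cutter top [ 432.5 -116.3] 0.004 -18.11
large_cutter scene [ 429.  -113.3] 0.025 -13.64
timer top [437.3 116.6] -0.005 -15.45
timer scene [423.6 127.3] 0.07 -9.01
thermometer top [666.5  -3.5] 1.585 -22.04
thermometer scene [6.612e+02 2.000e-01] 1.554 -12.09
2.2
```

View pics/ov_top.png

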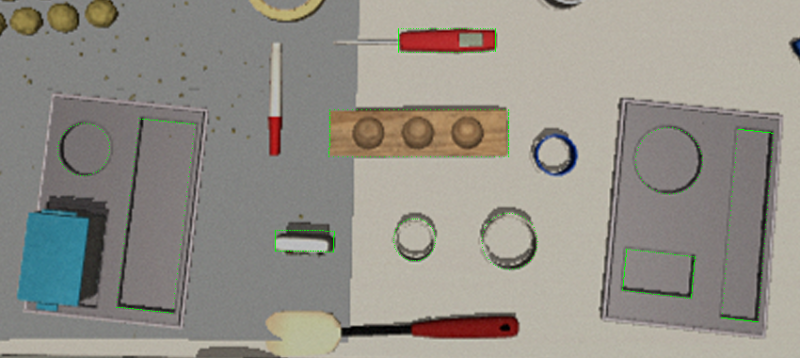

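View pics/ov_scene.png

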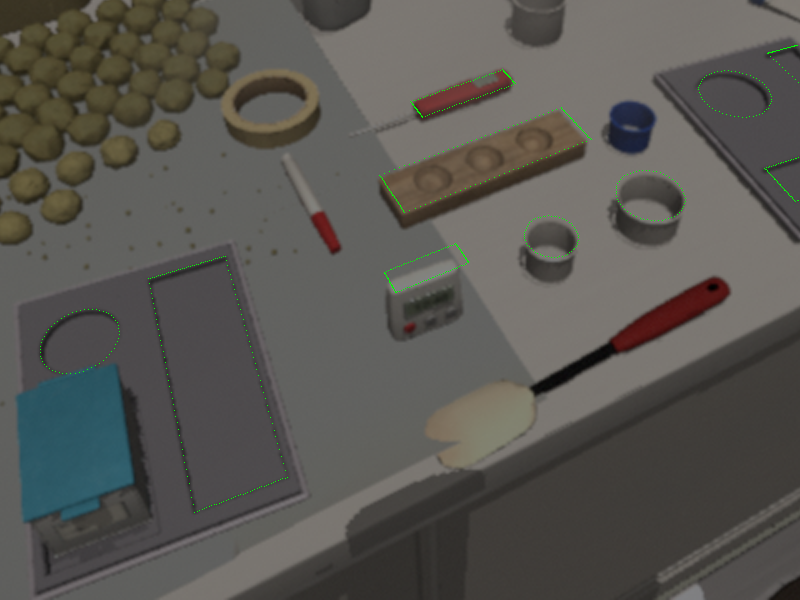

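The top overlay fits every outline: trays, mould, cutters and thermometer body. In the scene overlay the edges agree to within about 3 mm. I'll average the two cameras and go first for the small cutter, with tool x along -Y.

Request:
{"op": "play_rows", "data": {
  "commands": "0 0 0.147 0 0 0.015 0.0876; 0 0 0.147 0 0 0.015 0.0876; 0 0 0.147 0 0 0.015 0.0876; 0 0 0.147 0 0 0.015 0.0876; 0 0 0.147 0 0 0.015 0.0876; 0 0 0.147 0 0 0.015 0.0876; 0 0 0.147 0 0 0.015 0.0876; 0 0 0.148 0 0 0.015 0.0876",
  "squeeze": 12
}}

```text
time: 3.0
ee_pos: [259.0, 623.4, 171.6]
ee_rot: [-0.705, 0.709, 0.0, 0.0]
wrist_force: [0.6, -0.4, 0.5]
width: 1.001
grasp_force: 0.0
```

Request:
{"op": "play_rows", "data": {
  "commands": "0 0 0 0.044 -0.022 0 0.0876; 0 0 0 0.044 -0.022 0 0.0876; 0 0 0 0.044 -0.022 0 0.0876; 0 0 0 0.044 -0.022 0 0.0876; 0 0 0 0.044 -0.022 0 0.0876; 0 0 0 0.044 -0.022 0 0.0876; 0 0 0 0.044 -0.022 0 0.0876; 0 0 0 0.044 -0.022 0 0.0876; 0 0 0 0.044 -0.022 0 0.0876"
}}

```text
time: 3.9
ee_pos: [457.7, 225.6, 172.6]
ee_rot: [0.707, -0.707, 0.0, -0.001]
wrist_force: [1.4, 0.7, -0.3]
width: 1.0
grasp_force: 0.0
```

Request:
{"op": "play_rows", "data": {
  "commands": "0 0 0 0.046 0.005 0.006 0.0876; 0 0 0 0.046 0.005 0.006 0.0876; 0 0 0 0.046 0.005 0.006 0.0876; 0 0 0 0.046 0.005 0.006 0.0876; 0 0 0 0.046 0.006 0.006 0.0876; 0 0 0 0 0 0 0.0876; 0 0 0 0 0 0 0.0876"
}}

```text
time: 4.6
ee_pos: [431.1, -3.7, 142.4]
ee_rot: [-0.706, 0.708, -0.0, 0.0]
wrist_force: [0.5, 0.3, 0.2]
width: 1.004
grasp_force: 0.0
```

```bash
python3 - <<'E'
from h import *
for c in("scene",):
    im=ctrl.capture(c)
    cv2.imwrite("pics/a1.png",cv2.resize(im[180:400,230:550,::-1],(800,550)))
o=ctrl.get_obs();print(o["ee_pos"],o["ee_rot"])
E
```

```text
[431.50617299  -2.75556449 142.5556312 ] [-7.06760754e-01  7.07452428e-01 -2.76975332e-04  4.71049007e-04]
```

View pics/a1.png

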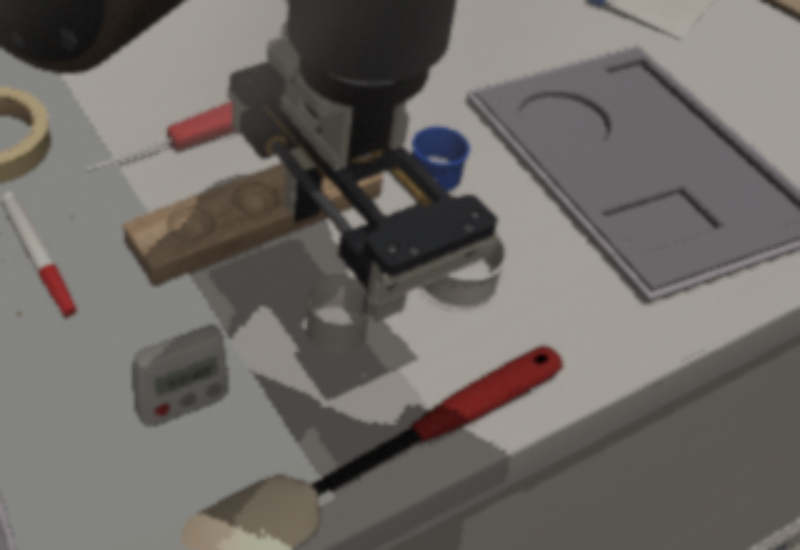

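The gripper is above the small cutter and closes along X as planned. Descending to grip.

Request:
{"op": "play_rows", "data": {
  "commands": "0 0 0 0.002 0 0.024 0.0876; 0 0 0 0 0 0.022 0.0876; 0 0 0 0 0 0.018 0.0876; 0 0 0 0 0 0 0.0876; 0 0 0 0 0 0 0.04; 0 0 0 0 0 0 0.04; 0 0 0 0 0 0 0.04; 0 0 0 0 0 0 0.04; 0 0 0 0 0 0 0.04",
  "squeeze": 12
}}

```text
time: 5.55
ee_pos: [431.2, -4.6, 78.6]
ee_rot: [-0.707, 0.707, -0.0, 0.0]
wrist_force: [-0.5, -0.5, 0.5]
width: 0.607
grasp_force: 0.0
```

Request:
{"op": "play_rows", "data": {
  "commands": "0 0 0 0 0 0 0.04; 0 0 0 0 0 0 0.04; 0 0 0 0 0 0 0.04"
}}

```text
time: 5.85
ee_pos: [431.1, -4.7, 78.4]
ee_rot: [0.707, -0.707, 0.0, -0.0]
wrist_force: [-1.4, 1.1, 6.5]
width: 0.534
grasp_force: 12.0
```

Request:
{"op": "play_rows", "data": {
  "commands": "0 0 0 0 0 -0.035 0.04; 0 0 0 0 0 -0.035 0.04; 0 0 0 -0.02 -0.005 -0.03 0.04; 0 0 0 -0.042 -0.011 0 0.04; 0 0 0 -0.042 -0.011 0 0.04; 0 0 0 -0.042 -0.011 0 0.04; 0 0 0 -0.042 -0.011 0 0.04; 0 0 0 -0.042 -0.011 0 0.04; 0 0 0 -0.042 -0.011 0 0.04; 0 0 0 -0.042 -0.011 0 0.04; 0 0 0 -0.042 -0.011 0 0.04; 0 0 0 -0.037 -0.009 0 0.04"
}}

```text
time: 7.05
ee_pos: [533.2, 390.3, 177.5]
ee_rot: [0.707, -0.707, 0.0, 0.0]
wrist_force: [-0.1, 0.0, 0.3]
width: 0.532
grasp_force: 12.0
```

Request:
{"op": "play_rows", "data": {
  "commands": "0 0 0 0 0 0 0.04; 0 0 0 0 0 0 0.04"
}}

```text
time: 7.25
ee_pos: [532.6, 388.7, 176.8]
ee_rot: [0.707, -0.707, -0.0, 0.001]
wrist_force: [0.4, -0.8, -1.1]
width: 0.534
grasp_force: 12.0
```

Request:
{"op": "play_rows", "data": {
  "commands": "0 0 0 0 0 0.034 0.04; 0 0 0 0 0 0.03 0.04; 0 0 0 0 0 0.015 0.04; 0 0 0 0 0 0.008 0.04; 0 0 0 0 0 0.006 0.04; 0 0 0 0 0 0 0.04"
}}

```text
time: 7.85
ee_pos: [533.2, 388.2, 85.4]
ee_rot: [-0.707, 0.707, -0.0, 0.0]
wrist_force: [-0.8, 1.2, -0.3]
width: 0.532
grasp_force: 12.0
```

Request:
{"op": "play_rows", "data": {
  "commands": "0 0 0 0 0 0.002 0.04; 0 0 0 0 0 0 0.06; 0 0 0 0 0 0 0.06; 0 0 0 0 0 0 0.06; 0 0 0 0 0 -0.02 0.06; 0 0 0 0 0 -0.04 0.0876; 0 0 0 0 0 -0.04 0.0876"
}}

```text
time: 8.55
ee_pos: [532.7, 387.9, 183.8]
ee_rot: [0.707, -0.707, 0.0, 0.001]
wrist_force: [1.7, 1.3, 0.4]
width: 0.807
grasp_force: 0.0
```

```bash
python3 - <<'E'
from h import *
im=ctrl.capture("scene")
cv2.imwrite("pics/a2.png",cv2.resize(im[290:480,80:350,::-1],(800,563)))
for r in ctrl.pinpoint("scene","small_cutter"): print(r)
E
```

```text
{'point': [534.3, 382.9, 2.9], 'score': 0.61}
```

View pics/a2.png

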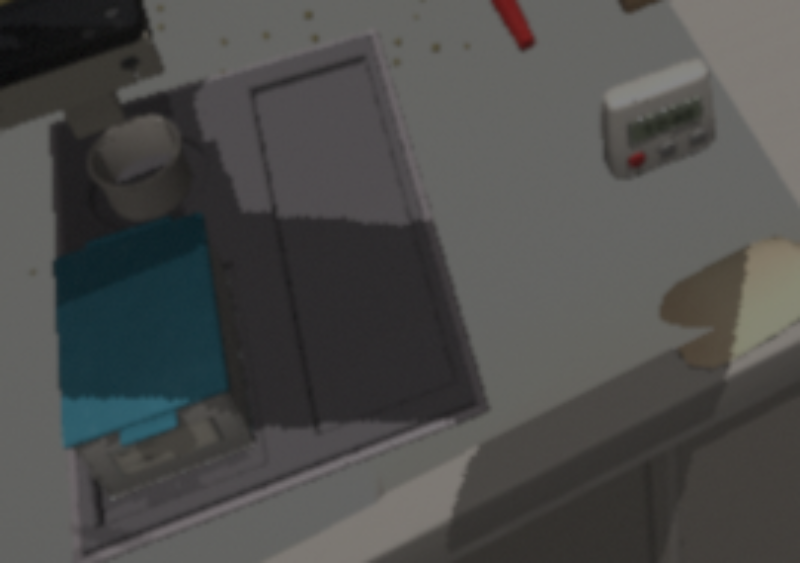

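The small cutter sits inside its round recess with clear edge around it. Next, the mould.

Request:
{"op": "play_rows", "data": {
  "commands": "0 0 -0.014 0.044 -0.002 0 0.0876; 0 0 0 0.044 -0.002 0 0.0876; 0 0 0 0.044 -0.002 0 0.0876; 0 0 0 0.044 -0.002 0 0.0876; 0 0 0 0.044 -0.002 0 0.0876; 0 0 0 0.044 -0.003 0 0.0876; 0 0 0 0.044 -0.003 0 0.0876; 0 0 0 0.044 -0.003 0.01 0.0876; 0 0 0 0.045 -0.003 0.01 0.0876; 0 0 0 0 0 0.02 0.0876; 0 0 0 0 0 0 0.0876"
}}

```text
time: 9.75
ee_pos: [558.5, -10.1, 141.2]
ee_rot: [0.711, -0.703, -0.001, 0.001]
wrist_force: [-0.2, 0.0, 0.6]
width: 1.0
grasp_force: 0.0
```

Request:
{"op": "play_rows", "data": {
  "commands": "0 0 0 -0.001 0.003 0.022 0.0876; 0 0 0 0 0 0.022 0.0876; 0 0 0 0 0 0.018 0.0876; 0 0 0 0 0 0 0.0876; 0 0 0 0 0 0 0.045; 0 0 0 0 0 0 0.045; 0 0 0 0 0 0 0.045; 0 0 0 0 0 0 0.045; 0 0 0 0 0 0 0.045; 0 0 0 0 0 0 0.045; 0 0 0 0 0 0 0.045",
  "squeeze": 20
}}

```text
time: 10.85
ee_pos: [557.0, -7.4, 81.7]
ee_rot: [0.712, -0.702, 0.0, -0.0]
wrist_force: [-1.8, 1.3, 6.9]
width: 0.624
grasp_force: 20.0
```

Request:
{"op": "play_rows", "data": {
  "commands": "0 0 0 0 0 -0.035 0.045; 0 0 0 0 0 -0.035 0.045; 0 0 -0.146 0 0 -0.03 0.045; 0 0 -0.146 0 0 0 0.045; 0 0 -0.146 0 0 0 0.045; 0 0 -0.146 0 0 0 0.045; 0 0 -0.146 0 0 0 0.045; 0 0 -0.147 0 0 0 0.045; 0 0 -0.147 0 0 0 0.045; 0 0 -0.147 0 0 0 0.045; 0 0 -0.147 0 0 0 0.045; 0 0 -0.147 0 0 0 0.045"
}}

```text
time: 12.05
ee_pos: [556.6, -7.5, 180.7]
ee_rot: [0.999, -0.043, -0.0, 0.0]
wrist_force: [-0.9, -0.4, -1.5]
width: 0.622
grasp_force: 20.0
```

Request:
{"op": "play_rows", "data": {
  "commands": "0 0 0 -0.018 -0.042 0 0.045; 0 0 0 -0.018 -0.042 0 0.045; 0 0 0 -0.018 -0.042 0 0.045; 0 0 0 -0.018 -0.042 0 0.045; 0 0 0 -0.018 -0.042 0 0.045; 0 0 0 -0.018 -0.042 0 0.045; 0 0 0 -0.018 -0.042 0 0.045; 0 0 0 -0.004 -0.003 0 0.045; 0 0 0 0 0 0 0.045; 0 0 0 0 0 0 0.045"
}}

```text
time: 13.05
ee_pos: [454.5, 299.5, 180.8]
ee_rot: [0.999, -0.046, -0.0, 0.0]
wrist_force: [0.6, 0.6, -2.1]
width: 0.624
grasp_force: 20.0
```

Request:
{"op": "play_rows", "data": {
  "commands": "0 0 0 0 0 0.03 0.045; 0 0 0 0 0 0.03 0.045; 0 0 0 0 0 0.014 0.045; 0 0 0 0 0 0 0.045; 0 0 0 0 0 0 0.045"
}}

```text
time: 13.55
ee_pos: [455.4, 299.3, 107.5]
ee_rot: [0.999, -0.047, 0.0, 0.0]
wrist_force: [-0.5, -0.2, -0.7]
width: 0.623
grasp_force: 20.0
```

```bash
python3 - <<'E'
from h import *
im=ctrl.capture("scene")
cv2.imwrite("pics/a3.png",cv2.resize(im[290:480,80:350,::-1],(800,563)))
E
```

```text
(no output)
```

View pics/a3.png

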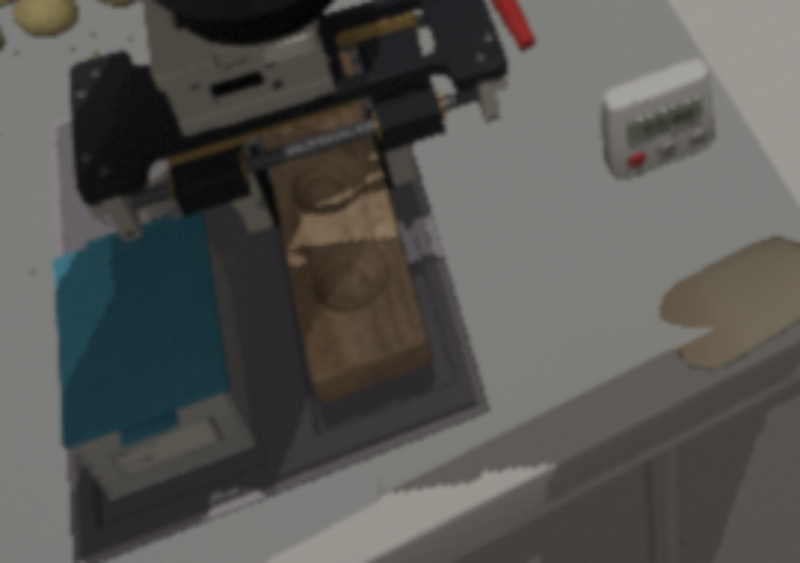

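The mould hangs over its recess, parallel and with even margins; the fingers clear the tub. Lowering.

Request:
{"op": "play_rows", "data": {
  "commands": "0 0 0 0 0 0.008 0.045; 0 0 0 0 0 0.008 0.045; 0 0 0 0 0 0.004 0.045; 0 0 0 0 0 0 0.045"
}}

```text
time: 14.0
ee_pos: [454.6, 300.1, 86.8]
ee_rot: [0.999, -0.046, -0.0, 0.0]
wrist_force: [-0.1, -0.6, -2.6]
width: 0.623
grasp_force: 20.0
```

Request:
{"op": "play_rows", "data": {
  "commands": "0 0 0 0 0 0.002 0.045; 0 0 0 0 0 0 0.062; 0 0 0 0 0 0 0.062; 0 0 0 0 0 0 0.062; 0 0 0 0 0 -0.02 0.062; 0 0 0 0 0 -0.04 0.062; 0 0 0 0 0 -0.04 0.0876"
}}

```text
time: 14.7
ee_pos: [454.4, 299.8, 185.6]
ee_rot: [0.999, -0.046, -0.001, 0.001]
wrist_force: [0.3, 1.4, 0.7]
width: 0.752
grasp_force: 0.0
```

```bash
python3 - <<'E'
from fit import *
im=ctrl.capture("scene")
for r in ctrl.pinpoint("scene","mould"): print(r)
for z in(29,37):
    M["mould"][:,2]=z; x,f=fit("scene",im,"mould",(456,300,1.479),(10,10,.08)); print(z,x,f)
o=ctrl.get_obs();print(o["ee_pos"],o["wrist_force"])
E
```

```text
{'point': [455.3, 301.3, 4.1], 'score': 0.7}
29 [463.611939   300.52086613   1.4773073 ] -9.455942
37 [463.75839781 300.08243575   1.47950474] -9.660400390625
[456.81552446 302.39659414 190.60837556] [ 0.35833416  0.44344272 -0.07381181]
```

Request:
{"op": "play_rows", "data": {
  "commands": "0 0 0.148 0 0 0 0.0876; 0 0 0.148 0 0 0 0.0876; 0 0 0.148 0 0 0 0.0876; 0 0 0.148 0 0 0 0.0876; 0 0 0.148 0 0 0 0.0876; 0 0 0.148 0 0 0 0.0876; 0 0 0.148 0 0 0 0.0876; 0 0 0.148 0 0 0 0.0876; 0 0 0.148 0 0 0 0.0876; 0 0 0.147 0 0 0 0.0876"
}}

```text
time: 15.8
ee_pos: [454.6, 300.2, 184.6]
ee_rot: [-0.705, 0.709, 0.0, -0.0]
wrist_force: [0.2, 0.6, -0.1]
width: 1.004
grasp_force: 0.0
```

```bash
python3 - <<'E'
from h import *
im=ctrl.capture("scene")
cv2.imwrite("pics/a4.png",cv2.resize(im[290:480,80:350,::-1],(800,563)))
o=ctrl.get_obs();print(o["ee_pos"],o["ee_rot"])
E
```

```text
[454.58275337 300.1592811  184.65156646] [-7.01675246e-01  7.12496874e-01  3.23770741e-05 -2.32035019e-04]
```

View pics/a4.png

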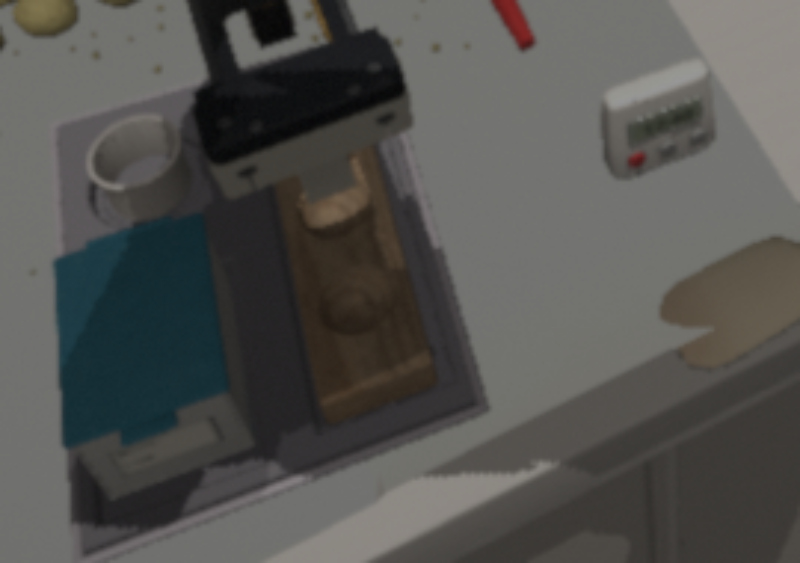

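The mould lies in its recess; I'll confirm at the end. On to the large cutter.

Request:
{"op": "play_rows", "data": {
  "commands": "0 0 0 0.046 0.002 0 0.0876; 0 0 0 0.046 0.002 0 0.0876; 0 0 0 0.046 0.003 0 0.0876; 0 0 0 0.046 0.003 0 0.0876; 0 0 0 0.046 0.003 0 0.0876; 0 0 0 0.046 0.003 0 0.0876; 0 0 0 0.046 0.003 0 0.0876; 0 0 0 0.046 0.003 0 0.0876; 0 0 0 0.048 0.002 0.02 0.0876; 0 0 0 0 0 0.024 0.0876; 0 0 0 0 0 0 0.0876"
}}

```text
time: 16.95
ee_pos: [428.6, -115.5, 139.5]
ee_rot: [-0.707, 0.708, 0.002, -0.002]
wrist_force: [-0.4, -0.3, 0.1]
width: 0.996
grasp_force: 0.0
```

Request:
{"op": "play_rows", "data": {
  "commands": "0 0 0 0 -0.003 0.02 0.0876; 0 0 0 0 0 0.022 0.0876; 0 0 0 0 0 0.02 0.0876; 0 0 0 0 0 0 0.0876; 0 0 0 0 0 0 0.055; 0 0 0 0 0 0 0.055; 0 0 0 0 0 0 0.055; 0 0 0 0 0 0 0.055; 0 0 0 0 0 0 0.055; 0 0 0 0 0 0 0.055",
  "squeeze": 12
}}

```text
time: 17.95
ee_pos: [434.2, -113.7, 80.8]
ee_rot: [0.707, -0.707, 0.0, -0.001]
wrist_force: [-2.1, 2.5, 8.4]
width: 0.716
grasp_force: 12.0
```

Request:
{"op": "play_rows", "data": {
  "commands": "0 0 0 0 0 -0.035 0.055; 0 0 0 0 0 -0.035 0.055; 0 0 0 0.01 0 -0.03 0.055; 0 0 0 0.036 -0.019 0 0.055; 0 0 0 0.036 -0.019 0 0.055; 0 0 0 0.036 -0.019 0 0.055; 0 0 0 0.036 -0.019 0 0.055; 0 0 0 0.035 -0.019 0 0.055; 0 0 0 0 0 0 0.055; 0 0 0 0 0 0 0.055"
}}

```text
time: 18.95
ee_pos: [528.4, -303.6, 179.2]
ee_rot: [-0.706, 0.708, 0.001, -0.0]
wrist_force: [-0.7, -0.3, -0.3]
width: 0.715
grasp_force: 12.0
```

Request:
{"op": "play_rows", "data": {
  "commands": "0 0 0 0.001 0.001 0.034 0.055; 0 0 0 0 0 0.03 0.055; 0 0 0 0 0 0.015 0.055; 0 0 0 0 0 0.008 0.055; 0 0 0 0 0 0.005 0.055; 0 0 0 0 0 0 0.055"
}}

```text
time: 19.55
ee_pos: [527.8, -303.5, 88.2]
ee_rot: [0.707, -0.707, 0.0, -0.0]
wrist_force: [-0.4, -0.5, -0.0]
width: 0.719
grasp_force: 12.0
```

```bash
python3 - <<'E'
from h import *
im=ctrl.capture("scene")
cv2.imwrite("pics/a5.png",cv2.resize(im[190:310,390:570,::-1],(800,533)))
o=ctrl.get_obs();print(o["ee_pos"],o["wrist_force"])
E
```

```text
[ 528.16033492 -303.68723821   88.71203041] [-0.12471245 -0.3477062  -0.62421883]
```

View pics/a5.png

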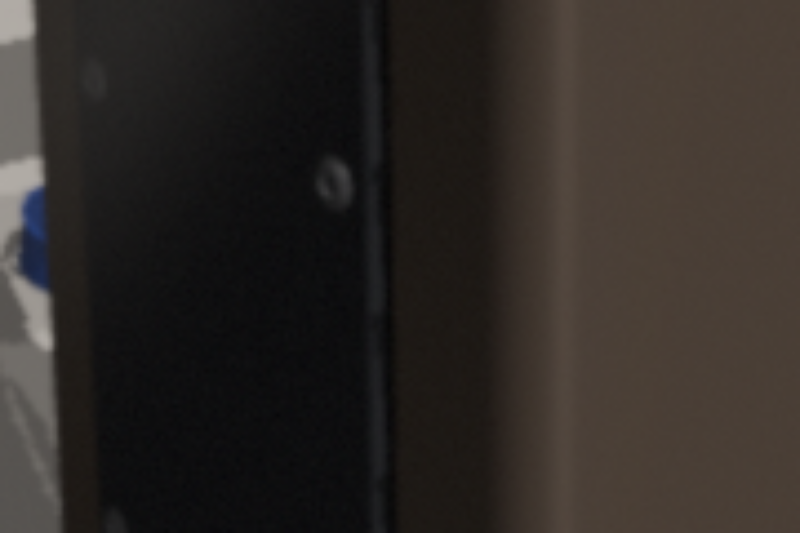

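The arm blocks the scene view here, so I'll go by force.

Request:
{"op": "play_rows", "data": {
  "commands": "0 0 0 0 0 0.003 0.055; 0 0 0 0 0 0.002 0.055; 0 0 0 0 0 0 0.055"
}}

```text
time: 19.9
ee_pos: [528.7, -304.2, 85.0]
ee_rot: [0.707, -0.707, 0.001, -0.0]
wrist_force: [-2.2, 1.7, 12.0]
width: 0.714
grasp_force: 12.0
```

Contact at the expected height, about 85. Release and retreat.

Request:
{"op": "play_rows", "data": {
  "commands": "0 0 0 0 0 0 0.074; 0 0 0 0 0 0 0.074; 0 0 0 0 0 0 0.074; 0 0 0 0 0 -0.02 0.074; 0 0 0 0 0 -0.04 0.0876; 0 0 0 0 0 -0.04 0.0876; 0 0 0 -0.045 0.01 0 0.0876; 0 0 0 -0.045 0.01 0 0.0876; 0 0 0 -0.045 0.01 0 0.0876; 0 0 0 -0.045 0.01 0 0.0876; 0 0 0 -0.045 0.01 0 0.0876; 0 0 0 -0.045 0.01 0 0.0876"
}}

```text
time: 21.1
ee_pos: [467.1, -32.4, 183.0]
ee_rot: [-0.707, 0.707, -0.0, 0.0]
wrist_force: [1.1, 1.6, 0.3]
width: 0.998
grasp_force: 0.0
```

```bash
python3 - <<'E'
from fit import *
im={c:ctrl.capture(c) for c in("top","scene")}
cv2.imwrite("pics/a6.png",cv2.resize(im["scene"][190:310,390:570,::-1],(800,533)))
for c in im:
  for n in("large_cutter","timer"): print(c,n,[(r["score"],np.round(r["point"])) for r in ctrl.pinpoint(c,n)])
  M["large_cutter"][:,2]=39; print(c,fit(c,im[c],"large_cutter",(528,-304,0),(12,12,.01)))
o=ctrl.get_obs();print(o["ee_pos"],o["ee_rot"])
E
```

```text
top large_cutter [(0.57, array([ 531., -310.,    6.]))]
top timer [(0.73, array([429., 120.,  -0.]))]
top (array([ 5.30359124e+02, -3.06361195e+02,  9.98920755e-03]), np.float64(-17.719697952270508))
scene large_cutter [(0.83, array([ 528., -306.,    4.])), (0.41, array([457., 302.,   5.]))]
scene timer [(0.91, array([434., 122.,   0.]))]
scene (array([ 5.31728360e+02, -3.02077239e+02,  9.22869341e-03]), np.float64(-10.72648811340332))
[467.91291361 -34.19859245 182.93250301] [-7.07099251e-01  7.07114310e-01 -1.92166276e-05 -4.09546988e-05]
```

View pics/a6.png

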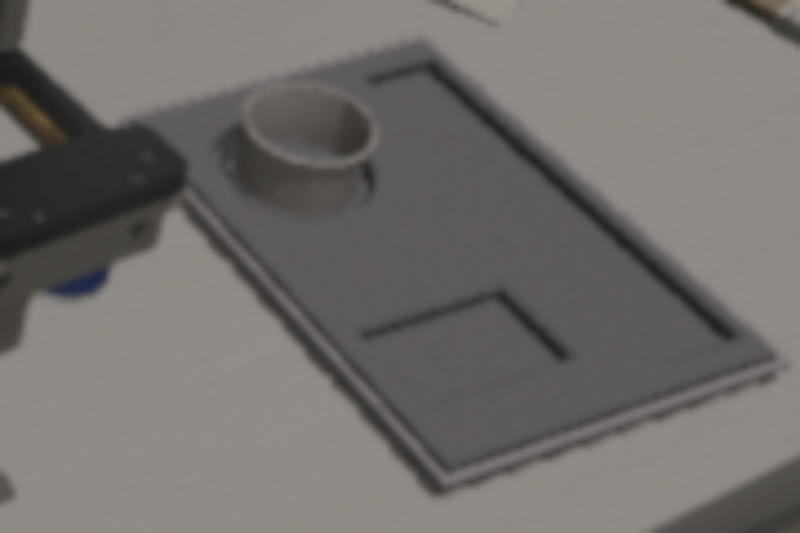

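The large cutter is seated in its recess, centred on about (529,-305). Now the timer.

Request:
{"op": "play_rows", "data": {
  "commands": "0 0 0 -0.038 0.01 0 0.0876; 0 0 0 -0.038 0.01 0 0.0876; 0 0 0 -0.038 0.01 0 0.0876; 0 0 0 -0.038 0.01 0 0.0876; 0 0 0 0 0 0.02 0.0876; 0 0 0 0 0 0.015 0.0876; 0 0 0 0 0 0 0.0876"
}}

```text
time: 22.1
ee_pos: [427.2, 116.7, 146.2]
ee_rot: [-0.706, 0.708, 0.0, -0.002]
wrist_force: [-0.1, -0.1, -0.5]
width: 0.998
grasp_force: 0.0
```

Request:
{"op": "play_rows", "data": {
  "commands": "0 0 0 -0.003 0 0.02 0.0876; 0 0 0 0 0 0.02 0.0876; 0 0 0 0 0 0.018 0.0876; 0 0 0 0 0 0 0.0876; 0 0 0 0 0 0 0.015; 0 0 0 0 0 0 0.015; 0 0 0 0 0 0 0.015; 0 0 0 0 0 0 0.015; 0 0 0 0 0 0 0.015; 0 0 0 0 0 0 0.015; 0 0 0 0 0 0 0.015; 0 0 0 0 0 0 0.015",
  "squeeze": 12
}}

```text
time: 23.3
ee_pos: [427.7, 121.2, 89.9]
ee_rot: [0.707, -0.707, 0.0, 0.0]
wrist_force: [1.0, 0.2, 0.2]
width: 0.335
grasp_force: 0.0
```

Request:
{"op": "play_rows", "data": {
  "commands": "0 0 0 0 0 0 0.015; 0 0 0 0 0 0 0.015; 0 0 0 0 0 0 0.015; 0 0 0 0 0 0 0.015"
}}

```text
time: 23.7
ee_pos: [427.7, 121.1, 89.9]
ee_rot: [-0.707, 0.707, 0.0, -0.0]
wrist_force: [-0.3, -0.3, -0.4]
width: 0.23
grasp_force: 11.8
```

Request:
{"op": "play_rows", "data": {
  "commands": "0 0 0 0 0 -0.03 0.015; 0 0 0 0 0 -0.03 0.015; 0 0 0 0.01 0 -0.03 0.015; 0 0 0 0.044 0 0 0.015; 0 0 0 0.044 0 0 0.015; 0 0 0 0.044 0 0 0.015; 0 0 0 0.044 0 0 0.015; 0 0 0 0.044 0 0 0.015; 0 0 0 0.044 0.002 0 0.015; 0 0 0 0.046 0.011 0 0.015; 0 0 0 0.046 0.011 0 0.015; 0 0 0 0.046 0.011 0 0.015"
}}

```text
time: 24.9
ee_pos: [391.9, -292.6, 179.9]
ee_rot: [0.707, -0.707, -0.0, -0.0]
wrist_force: [1.0, 0.6, 0.1]
width: 0.227
grasp_force: 11.8
```

Request:
{"op": "play_rows", "data": {
  "commands": "0 0 0.05 0 0 0 0.015; 0 0 0.052 0 0 0 0.015; 0 0 0 0 0 0 0.015; 0 0 0 0 0 0 0.015"
}}

```text
time: 25.3
ee_pos: [392.7, -290.8, 179.8]
ee_rot: [-0.671, 0.742, 0.0, -0.0]
wrist_force: [0.7, 0.3, -0.8]
width: 0.226
grasp_force: 11.8
```

```bash
python3 - <<'E'
from fit import *
im=ctrl.capture("scene")
cv2.imwrite("pics/a7.png",cv2.resize(im[150:350,370:640,::-1],(800,593)))
o=ctrl.get_obs();print(o["ee_pos"],o["ee_rot"])
E
```

```text
[ 392.80208244 -290.62173685  179.87975122] [-6.70838970e-01  7.41603041e-01  7.63347636e-05 -2.77312365e-05]
```

View pics/a7.png

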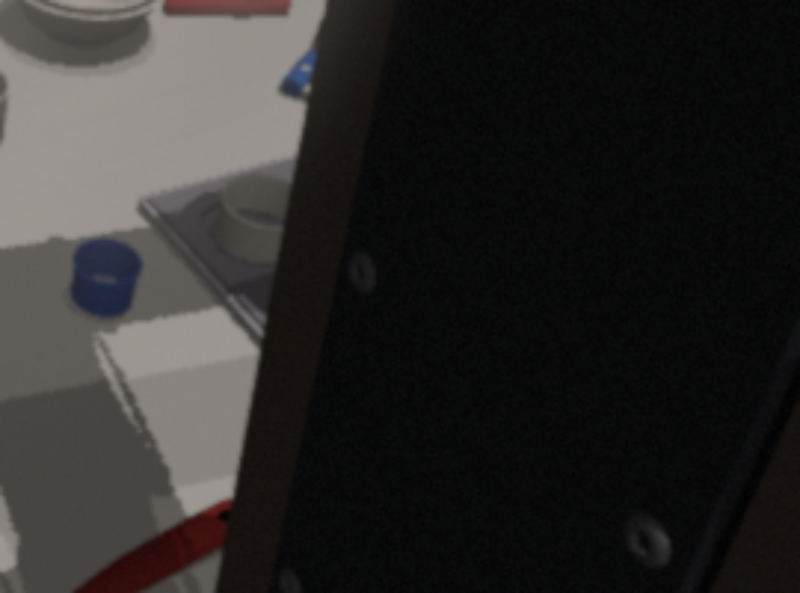

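The arm hides the timer here too, so I'll seat it by force. Expected contact is at TCP z about 95.

Request:
{"op": "play_rows", "data": {
  "commands": "0 0 0 0 0 0.03 0.015; 0 0 0 0 0 0.03 0.015; 0 0 0 0 0 0.012 0.015; 0 0 0 0 0 0.006 0.015; 0 0 0 0 0 0.004 0.015; 0 0 0 0 0 0 0.015; 0 0 0 0 0 0 0.015"
}}

```text
time: 26.05
ee_pos: [393.3, -290.9, 98.6]
ee_rot: [-0.67, 0.742, -0.001, 0.0]
wrist_force: [-0.1, -0.8, -1.1]
width: 0.227
grasp_force: 11.8
```

Request:
{"op": "play_rows", "data": {
  "commands": "0 0 0 0 0 0.002 0.015; 0 0 0 0 0 0.001 0.015; 0 0 0 0 0 0 0.015"
}}

```text
time: 26.35
ee_pos: [392.8, -290.9, 95.1]
ee_rot: [-0.67, 0.742, -0.0, 0.0]
wrist_force: [0.2, 0.0, -1.1]
width: 0.221
grasp_force: 11.8
```

Request:
{"op": "play_rows", "data": {
  "commands": "0 0 0 0 0 0.001 0.015; 0 0 0 0 0 0 0.036; 0 0 0 0 0 0 0.036; 0 0 0 0 0 0 0.036; 0 0 0 0 0 -0.02 0.036; 0 0 0 0 0 -0.04 0.036; 0 0 0 0 0 -0.03 0.0876"
}}

```text
time: 27.05
ee_pos: [392.9, -291.0, 185.5]
ee_rot: [-0.67, 0.742, -0.0, -0.0]
wrist_force: [0.7, 0.2, -0.2]
width: 0.455
grasp_force: 0.0
```

Request:
{"op": "play_rows", "data": {
  "commands": "0 0 -0.05 0 0 0 0.0876; 0 0 -0.052 0 0 0 0.0876; 0 0 0 -0.036 -0.039 0 0.0876; 0 0 0 -0.036 -0.039 0 0.0876; 0 0 0 -0.036 -0.039 0 0.0876; 0 0 0 -0.036 -0.039 0 0.0876; 0 0 0 -0.035 -0.039 0 0.0876; 0 0 0 -0.035 -0.039 0 0.0876; 0 0 0 -0.035 -0.038 0 0.0876; 0 0 0 0 0 0 0.0876"
}}

```text
time: 28.05
ee_pos: [654.8, -50.7, 182.9]
ee_rot: [0.709, -0.706, 0.0, -0.0]
wrist_force: [-1.5, -0.8, -0.5]
width: 0.998
grasp_force: 0.0
```

```bash
python3 - <<'E'
from fit import *
im=ctrl.capture("scene")
cv2.imwrite("pics/a8.png",cv2.resize(im[150:310,250:570,::-1],(800,400)))
for n in("thermometer","timer"): print(n,[(r["score"],np.round(r["point"])) for r in ctrl.pinpoint("scene",n)])
o=ctrl.get_obs();print(o["ee_pos"],o["ee_rot"])
E
```

```text
thermometer [(0.56, array([664.,  -3.,   2.]))]
timer []
[650.48761395 -54.31917444 183.08831695] [ 7.07280503e-01 -7.06932534e-01 -5.37301902e-04  6.27202813e-04]
```

View pics/a8.png

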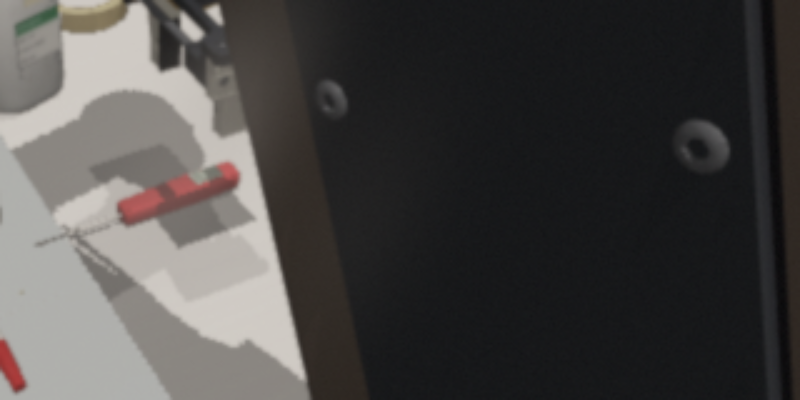

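The thermometer is undisturbed at about (664,-3), and the tool is roughly 18 mm short of its grip point. Correcting and descending.

Request:
{"op": "play_rows", "data": {
  "commands": "0 0 0 -0.012 -0.014 0.02 0.0876; 0 0 0 0 0 0.025 0.0876; 0 0 0 0 0 0 0.0876; 0 0 0 0 0 0 0.0876"
}}

```text
time: 28.6
ee_pos: [664.2, -43.6, 139.3]
ee_rot: [-0.707, 0.707, 0.0, -0.001]
wrist_force: [0.2, -0.4, 0.7]
width: 0.999
grasp_force: 0.0
```

Request:
{"op": "play_rows", "data": {
  "commands": "0 0 0 -0.001 0 0.026 0.0876; 0 0 0 0 0 0.022 0.0876; 0 0 0 0 0 0.015 0.0876; 0 0 0 0 0 0 0.0876; 0 0 0 0 0 0 0.018; 0 0 0 0 0 0 0.018; 0 0 0 0 0 0 0.018; 0 0 0 0 0 0 0.018; 0 0 0 0 0 0 0.018; 0 0 0 0 0 0 0.018; 0 0 0 0 0 0 0.018; 0 0 0 0 0 0 0.018",
  "squeeze": 15
}}

```text
time: 29.8
ee_pos: [665.0, -41.5, 75.9]
ee_rot: [0.707, -0.707, 0.0, 0.0]
wrist_force: [-0.4, 0.1, 1.3]
width: 0.329
grasp_force: 0.2
```

Request:
{"op": "play_rows", "data": {
  "commands": "0 0 0 0 0 0 0.018; 0 0 0 0 0 0 0.018; 0 0 0 0 0 0 0.018"
}}

```text
time: 30.1
ee_pos: [664.9, -41.6, 75.9]
ee_rot: [-0.707, 0.707, 0.0, -0.0]
wrist_force: [-0.2, 0.4, -0.8]
width: 0.292
grasp_force: 14.8
```

Request:
{"op": "play_rows", "data": {
  "commands": "0 0 0 0 0 -0.035 0.018; 0 0 0 0 0 -0.035 0.018; 0 0 -0.147 0 0 -0.034 0.018; 0 0 -0.147 0 0 0 0.018; 0 0 -0.147 0 0 0 0.018; 0 0 -0.147 0 0 0 0.018; 0 0 -0.147 0 0 0 0.018; 0 0 -0.147 0 0 0 0.018; 0 0 -0.147 0 0 0 0.018; 0 0 -0.147 0 0 0 0.018; 0 0 -0.147 0 0 0 0.018; 0 0 -0.147 0 0 0 0.018"
}}

```text
time: 31.3
ee_pos: [664.7, -41.6, 179.8]
ee_rot: [0.999, -0.047, -0.0, 0.0]
wrist_force: [0.6, 0.0, -0.4]
width: 0.298
grasp_force: 14.8
```

Request:
{"op": "play_rows", "data": {
  "commands": "0 0 0 -0.012 0.034 0 0.018; 0 0 0 -0.012 0.034 0 0.018; 0 0 0 -0.012 0.034 0 0.018; 0 0 0 -0.012 0.034 0 0.018; 0 0 0 -0.012 0.034 0 0.018; 0 0 0 -0.012 0.034 0 0.018; 0 0 0 -0.012 0.034 0 0.018; 0 0 0 -0.012 0.034 0 0.018; 0 0 0 -0.012 0.034 0 0.018; 0 0 0 -0.012 0.034 0 0.018; 0 0 0 -0.012 0.033 0 0.018; 0 0 0 0 0 0 0.018"
}}

```text
time: 32.5
ee_pos: [493.9, -402.3, 179.6]
ee_rot: [0.999, -0.052, -0.0, 0.0]
wrist_force: [-0.1, 0.9, -1.1]
width: 0.29
grasp_force: 14.8
```

Request:
{"op": "play_rows", "data": {
  "commands": "0 0 0 0 0 0 0.018; 0 0 0 0 0 0 0.018"
}}

```text
time: 32.7
ee_pos: [496.2, -398.9, 179.9]
ee_rot: [0.999, -0.05, -0.0, -0.0]
wrist_force: [-0.2, -0.1, -0.4]
width: 0.295
grasp_force: 14.8
```

Request:
{"op": "play_rows", "data": {
  "commands": "0 0 0 -0.002 0 0.035 0.018; 0 0 0 0 0 0.03 0.018; 0 0 0 0 0 0.01 0.018; 0 0 0 0 0 0 0.018; 0 0 0 0 0 0 0.018"
}}

```text
time: 33.2
ee_pos: [495.2, -399.1, 106.1]
ee_rot: [0.999, -0.05, 0.0, 0.0]
wrist_force: [-0.6, 0.2, -0.2]
width: 0.291
grasp_force: 14.8
```

```bash
python3 - <<'E'
from fit import *
ims=[ctrl.capture(c) for c in("scene","top")]
a=cv2.resize(ims[0][170:320,400:600,::-1],(400,300)); b=cv2.resize(ims[1][230:380,415:615,::-1],(400,300))
cv2.imwrite("pics/a9.png",np.hstack([a,b]))
o=ctrl.get_obs();print(o["ee_pos"],o["ee_rot"])
E
```

```text
[ 495.24549607 -399.40007893  106.67461614] [ 9.98749300e-01 -4.99805066e-02  1.20527779e-03  5.75780426e-04]
```

View pics/a9.png

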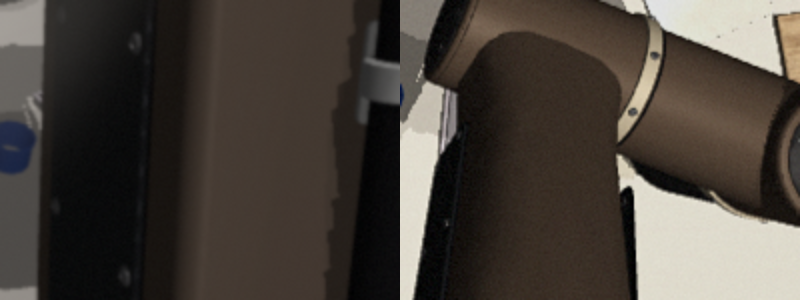

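The arm hides the tray from both cameras. Continuing down by force, with contact expected near z 81.

Request:
{"op": "play_rows", "data": {
  "commands": "0 0 0 0 0 0.01 0.018; 0 0 0 0 0 0.008 0.018; 0 0 0 0 0 0.004 0.018; 0 0 0 0 0 0 0.018; 0 0 0 0 0 0 0.018"
}}

```text
time: 33.8
ee_pos: [494.0, -399.2, 82.7]
ee_rot: [0.999, -0.05, -0.0, -0.0]
wrist_force: [0.3, 0.5, -0.4]
width: 0.298
grasp_force: 14.8
```

Request:
{"op": "play_rows", "data": {
  "commands": "0 0 0 0 0 0.002 0.018; 0 0 0 0 0 0.001 0.018; 0 0 0 0 0 0 0.018"
}}

```text
time: 34.1
ee_pos: [494.3, -399.3, 80.7]
ee_rot: [0.999, -0.05, 0.0, 0.0]
wrist_force: [-0.9, 0.7, 3.8]
width: 0.297
grasp_force: 15.1
```

Gentle floor contact at the expected height. Release, retreat and move clear.

Request:
{"op": "play_rows", "data": {
  "commands": "0 0 0 0 0 0 0.036; 0 0 0 0 0 0 0.036; 0 0 0 0 0 0 0.036; 0 0 0 0 0 -0.02 0.036; 0 0 0 0 0 -0.04 0.036; 0 0 0 0 0 -0.04 0.0876; 0 0 0 0 -0.04 0 0.0876; 0 0 0 0 -0.04 0 0.0876; 0 0 0 0 -0.04 0 0.0876; 0 0 0 0 -0.04 0 0.0876; 0 0 0 0 -0.04 0 0.0876; 0 0 0 0 -0.04 0 0.0876"
}}

```text
time: 35.3
ee_pos: [518.2, -158.8, 180.0]
ee_rot: [0.999, -0.05, 0.0, -0.0]
wrist_force: [0.5, 0.4, -0.7]
width: 0.972
grasp_force: 0.0
```

Request:
{"op": "play_rows", "data": {
  "commands": "0 0 0 0 -0.04 0 0.0876; 0 0 0 0 -0.04 0 0.0876; 0 0 0 0 -0.04 0 0.0876; 0 0 0 0 -0.04 0 0.0876; 0 0 0 0 0 0 0.0876; 0 0 0 0 0 0 0.0876"
}}

```text
time: 35.9
ee_pos: [534.3, -0.3, 179.8]
ee_rot: [0.999, -0.049, -0.0, 0.0]
wrist_force: [1.0, -0.3, -0.2]
width: 1.003
grasp_force: 0.0
```

```bash
python3 - <<'E'
from fit import *
T={"mould_tray":(461,349.5,-.0915),"bun_tray":(460.3,-333.7,-.102)}
ims={c:ctrl.capture(c) for c in("scene","top")}
for n,t in(("mould","mould_tray"),("small_cutter","mould_tray"),("large_cutter","bun_tray"),("timer","bun_tray"),("thermometer","bun_tray"),("cup",0),("tape",0),("pen",0)):
  for c in ims:
    for r in ctrl.pinpoint(c,n)[:2]:
      p=np.array(r["point"]); q=p
      if t: x,y,a=T[t]; q=np.r_[R.from_euler("z",-a).apply(p-[x,y,0])]
      print(n,c,r["score"],np.round(q,1))
s,t=ims["scene"][:,:,::-1],ims["top"][:,:,::-1]
f=lambda im:cv2.resize(im,(400,300),interpolation=cv2.INTER_CUBIC)
cv2.imwrite("pics/a10.png",np.vstack([np.hstack([f(s[180:315,400:580]),f(t[235:385,395:595])]),np.hstack([f(s[292:478,70:318]),f(t[235:385,80:280])])]))
E
```

```text
mould scene 0.93 [  0.3 -46.9   3. ]
mould scene 0.48 [67.3 42.6  7.3]
small_cutter scene 0.95 [ 115.5 -507.3   -3. ]
small_cutter scene 0.75 [68.4 41.2  3.5]
small_cutter top 0.71 [68.3 43.2  8. ]
small_cutter top 0.6 [ 1.222e+02 -5.083e+02  3.000e-01]
large_cutter scene 0.81 [64.2 32.6  4.9]
large_cutter top 0.71 [66.2 31.3  7.4]
timer scene 0.86 [-66.2  38.2   3.9]
timer top 0.71 [-70.5  35.4   2.1]
thermometer scene 0.7 [  3.6 -63.   10.1]
thermometer top 0.61 [  3.8 -59.6   4.2]
cup scene 0.5 [ 779.1 -183.1   -0. ]
cup top 0.86 [ 783.5 -185.5    0.8]
cup top 0.58 [597.7 161.3  -2.2]
tape scene 0.62 [736.7 152.8  -1. ]
tape top 0.86 [ 7.413e+02  1.517e+02 -7.000e-01]
pen scene 0.95 [596.5 161.3   1. ]
pen top 0.59 [595.3 163.5  -4. ]
```

View pics/a10.png

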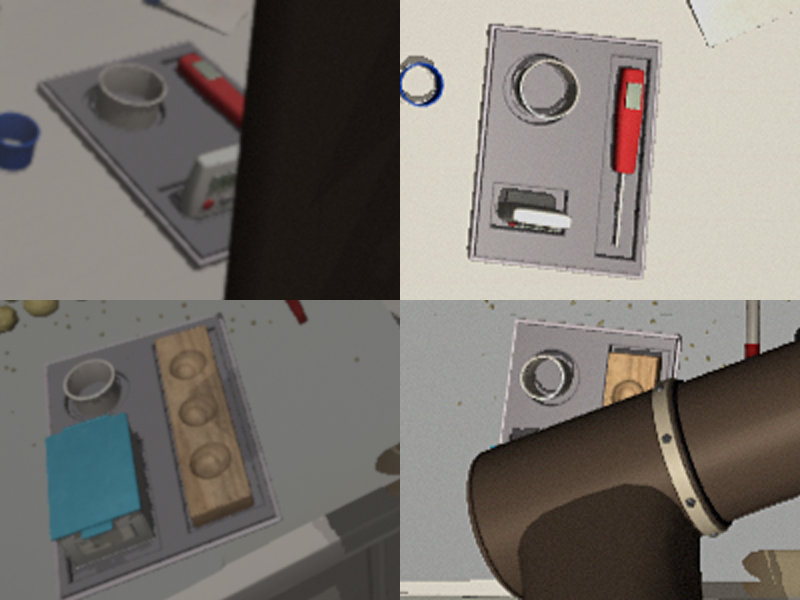

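All five pieces show inside their recesses, at the release heights expected for the recess floors. The pen, cup and tape are where they started. Handing in.

```bash
python3 -c "
from cell import ctrl
print(ctrl.hand_in())"
```

```text
the job is handed in; nothing more can be done
None
```

I placed all five pieces in their recesses, left the pen, cup and tape roll where they were, and handed the job in at about 36 s of the 128 s; no verdict came back. The last position estimates were all within tolerance, but some seating depths rest on release height, because the arm blocked the camera views.

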